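Clear the bay and hold the sample cell against its stop

TASK

The tip basket is standing across the channel of the measuring bay: lift it off by its bail and hang it by that bail in both prongs of the hook stand, hanging free. Then slide the sample-cell carrier along its channel against the sprung brass plunger until it meets both red stops squarely, and keep it pressed there, steadily and without forcing it: the program finishes while the gripper is still holding the carrier against the stops. Do not tip the basket over, and leave the bottle, the jar and the tip box where they stand.

Things in the scene. Friction and masses are not known exactly. Their poses are not given: they have to be found in the camera images.
- basket: Loose white open tub, 84 (x) by 108 (y) by 55 mm high, 160 g, pipette tips fixed inside below the rim. Rigid steel bail: uprights at y +-52 mm and a straight 8 mm round bar along y, axis 125 mm above the underside; pinch it from above at its middle, fingers closing along x. Origin: centre of underside. Starts on the bay's rails (24 mm above the table), bar roughly along the channel.
- bail_mid (a point): The middle of the axis of the basket's bail bar (125 mm above the basket's origin, fixed to the basket).
- hook: Fixed stand, origin on the table under the saddle. Two 8 mm prongs at y +-32 mm run from a crossbar and post (18 mm, 188 high) at x +100 down to a saddle at x 0 (top 160 mm above the table), then up to open tips at x -28 (tops 184). Bail goes over the tips moving along +x, bar along y, tub below the prongs, then down. Foot 10 mm high, x -65 to 125. x points away from the robot, +-0.35 rad.
- saddle (a point): Where the middle of the bail bar's axis lies when the basket hangs in both prongs: 164 mm above the table, above the hook stand's origin.
- bay: Fixed aluminium bay, origin on the table. x = pushing direction along the channel (roughly to the robot's right). Deck 110 mm wide, x -145 to 155 mm, top 12 mm above the table. Two dark rails (x -140 to 95, 16 mm wide, tops 24 mm above the table) leave a channel 52 mm wide about y 0. White plunger housing at x 103 to 149, 66 mm wide, top 62 mm above the table.
- stops: Two red hard stops fixed on the bay, each 14 mm wide, 45 mm high from the deck, centred at y +-15 mm either side of the plunger. Origin: on the deck (12 mm above the table), in the plane of their faces, which look to the bay's -x. Same axes as the bay.
- stop_face (a point): The point in the plane of the stop faces on the plunger's axis: x = 95 mm in the bay's frame, 38 mm above the table.
- plunger (a joint): Sprung brass plunger, 12 mm diameter, axis along the bay's x, 38 mm above the table, between the stops. 0 = fully out, tip 20 mm before the stop faces; 0.020 m = level with the stop faces (part on the stops). Spring: about 4 N at 0, rising 0.35 N per mm, to 11 N at the stops.
- carrier: Loose carrier, 350 g: black foot 50 (x) by 48 (y) by 14 mm, blue tower 50 (x) by 30 (y) mm up to 64 mm above the underside, amber cell on top to 74 mm. Origin: centre of underside; 25 mm before the stop faces when on the stops. Starts on the deck in the open end of the channel, +x face to the plunger. Grip the tower's two sides from above, fingers closing along y.
- bottle: Bystander: amber bottle, 56 mm diameter, 110 mm high. Origin: centre of the underside.
- jar: Bystander: glass jar with green cap, 56 mm diameter, 60 mm high. Origin: centre of the underside.
- tip_box: Bystander: grey tip box with orange lid, 75 by 110 by 48 mm high. Origin: centre of the underside.
There are look-alikes about, which are no part of the job. Of the things like the basket, leave any that is brown; of the rest the larger one is meant.

How it is judged:
By the outcome, as a careful person would: the job done as asked, in the order asked, and still so for the second after the job is handed in, while the arm keeps its last pose, push and grip.
It also fails if it takes over 64 s, if anything falls off the work surface, if the arm or the gripper's body presses on something with over 40 N, if the wrist force passes 120 N, or if a joint passes its speed limit or range.

ROBOT

A 7-joint arm with a two-finger parallel gripper is mounted at the origin on the work surface. World frame = base frame: x ahead of the robot, y to its left, z up, the work surface at z = 0. Lengths are in m, angles in rad, forces in N, time in s.
With the tool pointing down it reaches from about 0.4 to 0.85 m from the base axis. Payload 4.5 kg.
Tool frame: the origin (TCP) lies midway between the tips of the shut fingers; the grasp point (between the pads) lies 19 mm behind it; z points along the fingers, y is the direction in which the jaws open and shut (so a half turn about z gives the same grasp; the last joint's range is limited). The gripper opens to 88 mm and grips with 3 to 60 N. Pads are 18 mm wide; open, the fingers measure 123 mm over their backs; the gripper's body (75 mm by 187 mm) begins 45 mm behind the grasp point.
Start: joints at [1.14, 0.689, -0.195, 1.565, 0.157, 0.902, -0.215], TCP at [0.28, -0.559, 0.239] pointing down, gripper open.
Joint ranges: [-3.01, 3.01], [-0.46, 2.08], [-1.47, 1.51], [0.13, 2.56], [-1, 4.14], [0.04, 2.09], [-2.66, 2.66]. Speed limits (rad/s): [2.57, 2.57, 3.14, 3.14, 3.14, 3.14, 3.14].

INTERFACE

Orientations are given as a unit quaternion [x, y, z, w].
In Python, from plant import r gives the robot as it stands. The module is installed in compiled form; this text tells all that it offers.
- The arm moves only by the tool carry_out, never from a script. Its argument "commands" is a list of rows, each a list of 6 numbers: the shift along the tool's x, y, z in m, then the turn, a rotation vector about the tool's x, y, z in degrees. In form: [[dx, dy, dz, wx, wy, wz], ...]. A call has 1 to 12 rows; each row is the pose to reach, as a shift and turn from the pose commanded when the call began, along the tool's axes at that moment; what a row does not reach only later rows make up. A row lasts 1/10 s, in which the tool goes at most 50 mm and 8.59 degrees, less where a joint would pass 70% of its speed; a pose out of reach is approached as far as the arm can. A call with a gripper value outside its range is refused whole. "fingers" is the closure in counts, from 0 (fully open) to 255 (shut), set as the call begins (left out, the last holds). The fingers move at their own pace and stop on an object; "grip_force" is the grip in N (left out, the last holds). Time passes only in rows, so rows that repeat a pose let the fingers close. It gives the time, the measured TCP pose, the force and the opening at its end, in the units of the state.
- r.get_state(): the state, without advancing time (a new reading comes with each control period).
- r.snapshot(name): name is "side" or "top"; returns a dict with "img" (480x640x3 uint8, blue, green, red), "intrinsics" (3x3 intrinsics, pixels), "extrinsics" (4x4, takes a point from camera to world coordinates). Camera axes: x right, y down, z forward; pixel columns grow to the right and rows downward; lengths in m; the calibration is good to about 2 mm. A picture is of the moment at which its call begins. There is no depth.
- r.finish_job(): hands the job in, once; it reports no verdict.
Trained networks look in a picture, given as the dict that the camera call returned (one of the last four; its "shot" number tells which), for a name from the list of things; names that differ only in an ending like _2 or _b are one class to them, and where a whole thing is asked for, a point or a joint stands for the part that bears it (a point fixed in the world has none). Each returns a list of dicts, best first, with "p" (0 to 1); they miss things now and then, are a little off and sometimes report something else, mostly with a low value. They report only what shows in the picture. A call takes as long as a camera call. They do not tell look-alikes from the thing itself.
- r.spot_in(picture, label): "xyz" ([x, y, z] in m, in world coordinates, good to about 4 mm: the middle of the surface that is visible of it).
- r.spot_point(picture, label): "xyz" ([x, y, z] in m, in world coordinates, good to about 4 mm: a listed point, or the origin of a listed thing).
The state is a dict: "clock": time; "q": joint angles; "qd": joint speeds; "joint_torque": joint torques, N m; "tool_pos": TCP position; "eef_rot": TCP orientation; "contact_force": force on the tool from outside, world axes, zero at the start; "moment": the same for the moment, N m; "opening": opening from 0.0 (shut) to 1.0 (fully open).
Only numpy, scipy, OpenCV 4.12 (cv2) and the standard library are available. Lean on these libraries where they do the work, as an engineer would, in place of code of your own. Each camera call takes 0.05 s, during which the arm holds its last target.

## Working session

There is one attempt and no reset: what is moved stays moved. The work goes in short steps, Python scripts to look and compute and a tool call to move; the robot and the scene stay as the last step left them, time stands still between calls to the robot, and variables do not carry over. Pictures are saved under pics/ and viewed, and the job is handed in when it is done.

Besides the shell and the picture viewer there is one more tool, called after "Request:" as a command line: name --pt "numbers of a row" for each row, then --argument value for the rest. carry_out: Moves the arm, as the interface text tells. Its arguments: {"type":"object","properties":{"commands":{"type":"array","items":{"type":"array","items":{"type":"number"}}},"fingers":{"type":"number"},"grip_force":{"type":"number"}},"required":["commands"]}

```bash
mkdir -p pics
python3 - <<'E'
from plant import r
import cv2,numpy as np
s=r.get_state();print({k:np.round(v,3).tolist() for k,v in s.items()})
for n in("side","top"):
    p=r.snapshot(n);cv2.imwrite(f"pics/{n}0.png",p["img"])
    print(n,p["shot"],np.round(p["intrinsics"],1).tolist(),np.round(p["extrinsics"],3).tolist())
    for l in["basket","bail_mid","hook","saddle","bay","stop_face","carrier","bottle","jar","tip_box","stops"]:
        f=r.spot_point if l!="x" else 0
        print(l,[(np.round(d["xyz"],3).tolist(),round(d["p"],2)) for d in f(p,l)])
E
```

```text
{'clock': 0.0, 'q': [1.14, 0.69, -0.195, 1.566, 0.157, 0.902, -0.215], 'qd': [0.002, -0.002, -0.001, -0.002, 0.001, -0.0, 0.002], 'joint_torque': [-0.001, -52.755, -1.267, -15.342, -0.053, 0.007, 0.0], 'tool_pos': [0.28, -0.558, 0.238], 'eef_rot': [0.973, 0.23, -0.0, -0.001], 'contact_force': [-0.401, -0.227, -0.099], 'moment': [-0.027, -0.022, -0.033], 'opening': 1.0}
side 1 [[607.9, 0.0, 309.2], [0.0, 607.9, 246.4], [0.0, 0.0, 1.0]] [[-0.809, -0.346, 0.475, -0.129], [-0.588, 0.458, -0.667, 0.893], [0.013, -0.819, -0.574, 0.955], [0.0, 0.0, 0.0, 1.0]]
basket [([0.532, -0.107, 0.023], 0.76), ([0.806, -0.212, 0.002], 0.71), ([0.364, -0.194, -0.003], 0.68)]
bail_mid [([0.361, -0.196, 0.094], 0.96), ([0.806, -0.21, 0.126], 0.94), ([0.532, -0.108, 0.15], 0.85)]
hook [([0.583, 0.252, -0.001], 0.8)]
saddle [([0.584, 0.25, 0.167], 0.59)]
bay [([0.527, -0.107, 0.001], 0.67)]
stop_face [([0.509, -0.196, 0.036], 0.81), ([0.721, -0.021, -0.001], 0.65)]
carrier [([0.543, -0.003, 0.012], 0.58)]
bottle [([0.72, -0.021, 0.002], 0.87)]
jar [([0.637, -0.407, 0.0], 0.69), ([0.356, 0.194, 0.001], 0.34)
[... 220 characters left out ...]
.168, -0.986, 1.422], [0.0, 0.0, 0.0, 1.0]]
basket [([0.531, -0.108, 0.025], 0.85), ([0.365, -0.194, -0.001], 0.82), ([0.808, -0.209, -0.001], 0.78), ([0.717, -0.021, -0.0], 0.7), ([0.632, -0.412, -0.0], 0.53)]
bail_mid [([0.364, -0.192, 0.09], 0.86), ([0.816, -0.211, 0.124], 0.73), ([0.533, -0.102, 0.145], 0.65)]
hook [([0.585, 0.256, 0.002], 0.8)]
saddle [([0.586, 0.252, 0.162], 0.68)]
bay []
stop_face [([0.516, -0.196, 0.037], 0.8)]
carrier [([0.545, -0.001, 0.009], 0.74)]
bottle [([0.714, -0.02, -0.005], 0.63), ([0.513, -0.198, 0.038], 0.44)]
jar [([0.632, -0.412, 0.002], 0.91)]
tip_box [([0.347, 0.195, 0.001], 0.81)]
stops [([0.512, -0.198, 0.013], 0.62), ([0.533, -0.104, 0.022], 0.39)]
```

View pics/side0.png

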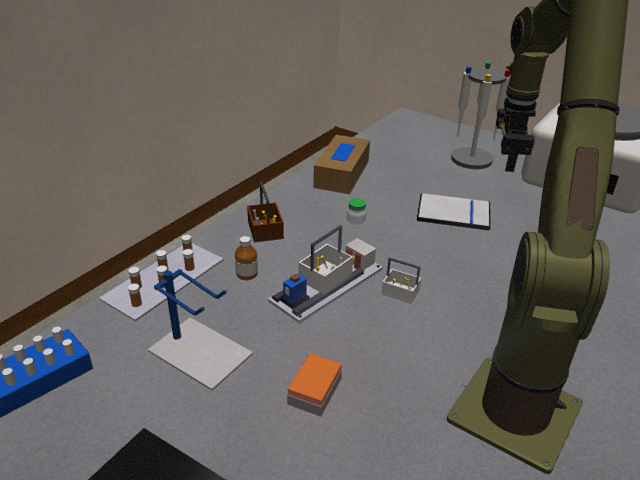

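View pics/top0.png

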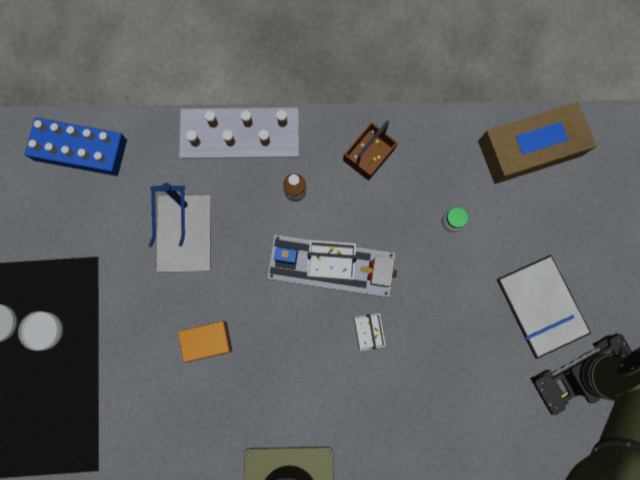

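```bash
cat > h.py <<'E'
from plant import r
import cv2,numpy as np
def proj(p,X):
    T=np.linalg.inv(p["extrinsics"]);X=np.atleast_2d(X);c=X@T[:3,:3].T+T[:3,3];u=c@p["intrinsics"].T;return u[:,:2]/u[:,2:]
def back(p,uv,z):
    E=p["extrinsics"];d=E[:3,:3]@np.linalg.inv(p["intrinsics"])@np.array([uv[0],uv[1],1.]);o=E[:3,3];return o+d*(z-o[2])/d[2]
def crop(p,c,w,name,s=4,pts=[],hgt=None):
    h=hgt or w*3//4;x0,y0=int(c[0]-w/2),int(c[1]-h/2)
    x0=max(0,x0);y0=max(0,y0)
    im=cv2.resize(p["img"][y0:y0+h,x0:x0+w],None,fx=s,fy=s,interpolation=cv2.INTER_CUBIC)
    for line in pts:
        q=((np.array(line)-[x0,y0]+.5)*s).astype(int)
        cv2.polylines(im,[q.reshape(-1,1,2)],False,(0,255,0),1)
    cv2.imwrite("pics/"+name+".png",im);print(name,x0,y0)
def fr(o,yaw):
    c,s=np.cos(yaw),np.sin(yaw);return lambda P:np.atleast_2d(P)@np.array([[c,s,0],[-s,c,0],[0,0,1]])+np.array(o)
E
python3 - <<'E'
from h import *
for n in("side","top"):
    p=r.snapshot(n)
    bay=fr([.529,-.104,0],-np.pi/2-.09)
    L=[proj(p,bay([[-.145,-.055,.012],[.155,-.055,.012],[.155,.055,.012],[-.145,.055,.012],[-.145,-.055,.012]]))]
    L+=[proj(p,bay([[.103,-.033,.062],[.149,-.033,.062],[.149,.033,.062],[.103,.033,.062],[.103,-.033,.062]]))]
    bk=fr([.531,-.107,.024],0-.09+np.pi/1*0-np.pi/2+np.pi/2)
    L+=[proj(p,bk([[0,-.052,.055],[0,-.052,.125],[0,.052,.125],[0,.052,.055]])),proj(p,bk([[-.042,-.054,.055],[.042,-.054,.055],[.042,.054,.055],[-.042,.054,.055],[-.042,-.054,.055]]))]
    c=proj(p,[.529,-.107,.03])[0];crop(p,c,160,n+"_bay",5,L)
    hk=fr([.585,.252,0],0)
    L=[proj(p,hk([[-.028,y,.18],[0,y,.156],[.1,y,.184]])) for y in(.032,-.032)]
    L+=[proj(p,hk([[-.065,-.04,.01],[.125,-.04,.01],[.125,.04,.01],[-.065,.04,.01],[-.065,-.04,.01]])),proj(p,hk([[.1,-.032,.184],[.1,.032,.184],[.1,0,.188],[.1,0,0]]))]
    c=proj(p,[.60,.252,.08])[0];crop(p,c,160,n+"_hook",5,L)
E
```

```text
side_bay 246 215
side_hook 122 267
top_bay 250 201
top_hook 96 171
```

```bash
cd pics; python3 -c "
import cv2,numpy as np
for a in('bay','hook'):
  cv2.imwrite(a+'_t.png',cv2.imread('top_'+a+'.png'));
"; ls
```

```text
bay_t.png
hook_t.png
side0.png
side_bay.png
side_hook.png
top0.png
top_bay.png
top_hook.png
```

View pics/top_bay.png

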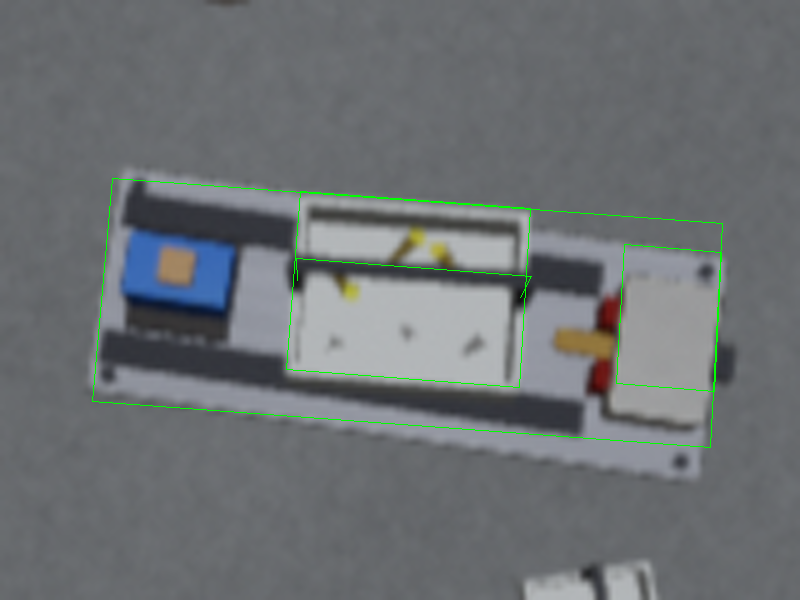

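View pics/side_bay.png

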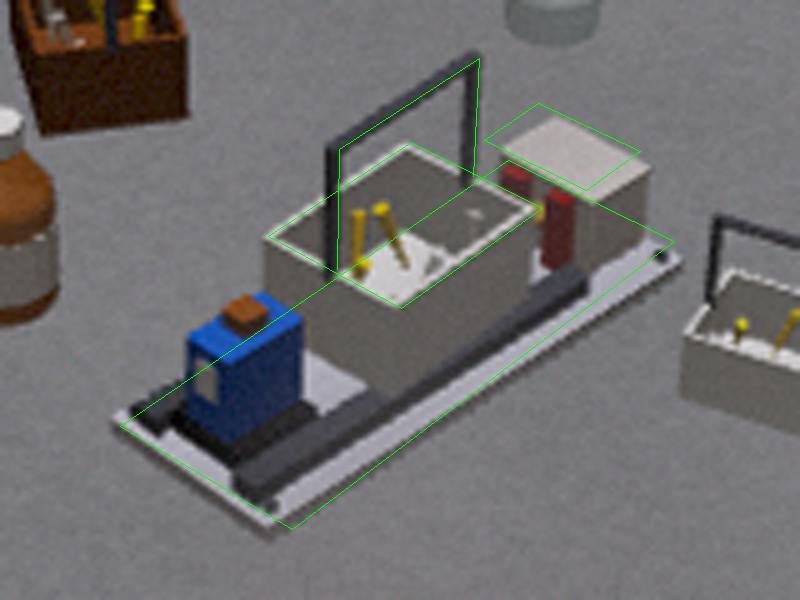

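View pics/top_hook.png

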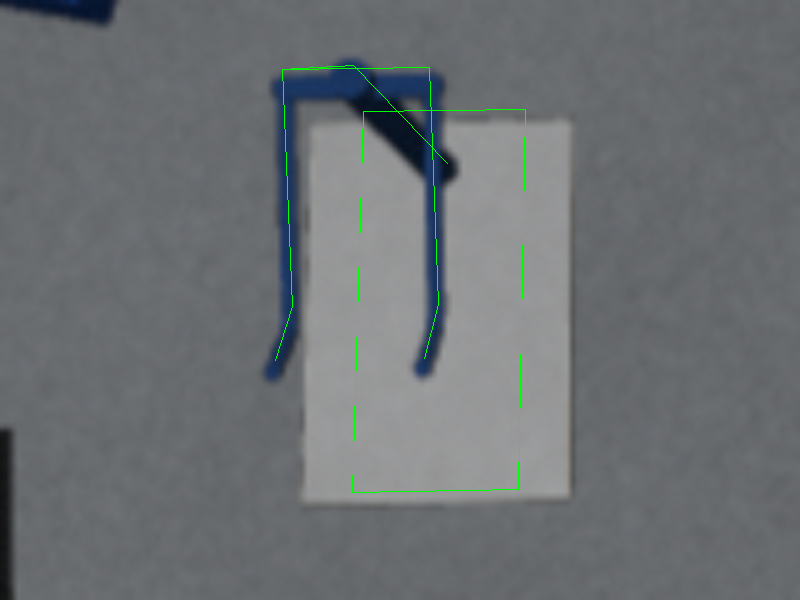

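View pics/side_hook.png

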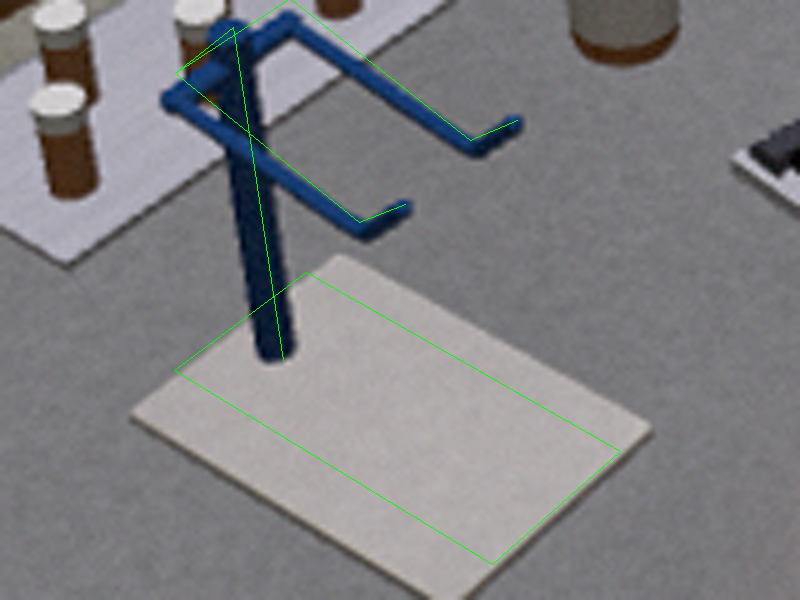

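```bash
cat > fit.py <<'E'
from h import *
from scipy.optimize import least_squares
C={n:r.snapshot(n) for n in("side","top")}
off=dict(side_bay=(246,215),side_hook=(122,267),top_bay=(250,201),top_hook=(96,171))
def px(n,o,q): return np.array(off[n+"_"+o])+np.array(q)/5-.5
def fit(name,obs,x0,nf):
    def res(v,full=False):
        f=fr([v[0],v[1],0],v[2]);R=[]
        for n,P,q in obs: R.append(proj(C[n],f(P(v)))[0]-px(n,name,q))
        R=np.array(R);return R if full else R.ravel()
    s=least_squares(res,x0,loss="soft_l1");print(name,np.round(s.x,4));print(np.round(res(s.x,True),1).tolist())
k=lambda *a:(lambda v:np.array(a))
bay=[("top",k(-.145,.055,.012),(125,170)),("top",k(-.145,-.055,.012),(90,398)),("top",k(.155,-.055,.012),(697,480)),
("top",k(.149,-.033,.062),(706,424)),("top",k(.103,-.033,.062),(608,408)),("top",k(.103,.033,.062),(622,275)),
("side",k(-.145,.055,.012),(115,418)),("side",k(-.145,-.055,.012),(268,528)),("side",k(.155,-.055,.012),(682,262)),
("side",k(.103,.033,.062),(500,150)),("side",k(.149,.033,.062),(560,115)),("side",k(.149,-.033,.062),(650,168)),("side",k(.103,-.033,.062),(600,200))]
fit("bay",bay,[.529,-.105,-1.66],0)
hk=[]
for n,Q in (("top",[(275,370),(424,366),(280,87),(437,85),(310,122),(570,122),(570,497),(303,502)]),
 ("side",[(405,208),(516,124),(170,100),(290,20),(132,413),(338,255),(652,428)])):
    F=[k(-.028,.032,.18),k(-.028,-.032,.18)]+[(lambda v,s=s:np.array([.1,s*.032,v[4]])) for s in(1,-1)]
    F+=[(lambda v,s=s,x=x:np.array([x,s*v[3],.01])) for x,s in((.125,1),(.125,-1),(-.065,-1),(-.065,1))]
    hk+=[(n,f,q) for f,q in zip(F,Q)]
fit("hook",hk,[.585,.25,0,.05,.18],0)
E
python3 fit.py
```

```text
bay [ 0.5246 -0.1021 -1.7301]
[[-1.3, -0.5], [-1.4, -1.8], [-0.0, -0.4], [-0.5, -0.4], [-0.4, -0.0], [0.4, -1.1], [0.3, 0.2], [1.6, 0.3], [1.9, -0.8], [0.5, -0.3], [0.3, -0.2], [1.7, -0.4], [-0.0, 0.5]]
hook [0.5817 0.2539 0.0155 0.0634 0.1742]
[[-0.7, -0.1], [-0.5, -0.2], [0.1, -0.7], [-2.0, -1.1], [-0.3, -0.3], [-1.0, -1.8], [-1.0, -0.6], [-0.1, -0.0], [0.9, 0.5], [0.9, 0.3], [1.8, -0.0], [0.4, 0.5], [0.5, -0.6], [0.6, -0.6], [1.4, -0.8]]
```

```bash
cat >> h.py <<'E'
from scipy.spatial.transform import Rotation as Rn
def goto(pos,th):
    s=r.get_state();R=Rn.from_quat(s["eef_rot"]);p=np.array(s["tool_pos"])
    T=Rn.from_matrix(np.array([[np.cos(th),np.sin(th),0],[np.sin(th),-np.cos(th),0],[0,0,-1]]).T.T)
    print("clock",round(s["clock"],2),"pos",np.round(p,4),"cmd",np.round(R.inv().apply(np.array(pos)-p),4),np.round((R.inv()*T).as_rotvec(degrees=True),2))
E
python3 - <<'E'
from h import *
from scipy.optimize import least_squares
C={n:r.snapshot(n) for n in("side","top")}
O=dict(side=(246,215),top=(250,201))
ob=[("top",-.042,-.054,.055,(0,0))]
ob=[("side",0,.052,.125,(333,149)),("side",0,-.052,.125,(475,58)),("top",0,.052,.125,(294,268)),("top",0,-.052,.125,(524,287)),
("side",-.042,-.054,.055,(540,205)),("side",-.042,.054,.055,(400,306)),("side",.042,.054,.055,(265,236)),("side",.042,-.054,.055,(408,144)),
("top",.042,.054,.055,(302,193)),("top",.042,-.054,.055,(530,210)),("top",-.042,.054,.055,(286,372)),("top",-.042,-.054,.055,(518,388))]
def res(v):
    f=fr([v[0],v[1],.024],v[2]);return np.array([proj(C[n],f([x,y,z]))[0]-(np.array(O[n])+np.array(q)/5-.5) for n,x,y,z,q in ob])
s=least_squares(lambda v:res(v).ravel(),[.53,-.107,-.09]);print(np.round(s.x,4));print(np.round(res(s.x),1).tolist())
x=s.x
goto([x[0],x[1],.25],np.pi/2+x[2])
E
```

```text
[ 0.5305 -0.1058 -0.0903]
[[1.2, 0.4], [0.8, 0.5], [-0.1, -1.7], [1.0, -1.9], [0.5, 0.9], [0.3, 0.7], [0.6, 0.4], [0.6, -0.0], [-0.8, -0.2], [-0.3, -0.1], [-0.5, -0.2], [-0.2, 0.1]]
clock 1.5 pos [ 0.2802 -0.5587  0.2387] cmd [ 0.4268 -0.2926 -0.0113] [  0.     0.   -58.19]
```

Request:
carry_out --pt "0.1 -0.07 -0.005 0 0 -14" --pt "0.2 -0.14 -0.01 0 0 -28" --pt "0.3 -0.21 -0.01 0 0 -42" --pt "0.426 -0.292 -0.01 0 0 -58" --pt "0.426 -0.292 -0.01 0 0 -58" --pt "0.426 -0.292 -0.01 0 0 -58" --pt "0.426 -0.292 -0.01 0 0 -58" --pt "0.426 -0.292 -0.01 0 0 -58" --pt "0.426 -0.292 -0.01 0 0 -58" --pt "0.426 -0.292 -0.01 0 0 -58" --pt "0.426 -0.292 -0.01 0 0 -58" --pt "0.426 -0.292 -0.01 0 0 -58" --fingers 0

```text
clock: 2.7
tool_pos: [0.5317, -0.1028, 0.2491]
eef_rot: [0.737, 0.676, 0.001, -0.0]
contact_force: [-0.3, 0.3, -0.4]
opening: 1.002
```

Run:
```python
from h import *
goto([.5295,-.1058,.130],np.pi/2-.0903)
print(np.round(r.get_state()["q"],2))
p=r.snapshot("side");crop(p,(320,240),200,"s1",4)
print([np.round(d["xyz"],3) for d in r.spot_point(p,"bail_mid")])
```

```text
clock 2.7 pos [ 0.5317 -0.1028  0.2491] cmd [-0.0034 -0.0022  0.1191] [ 0.1  -0.12  0.17]
[ 0.39  0.59 -0.46  1.8   0.34  0.83 -0.32]
s1 220 165
[array([ 0.532, -0.108,  0.148]), array([ 0.804, -0.211,  0.127])]
```

View pics/s1.png

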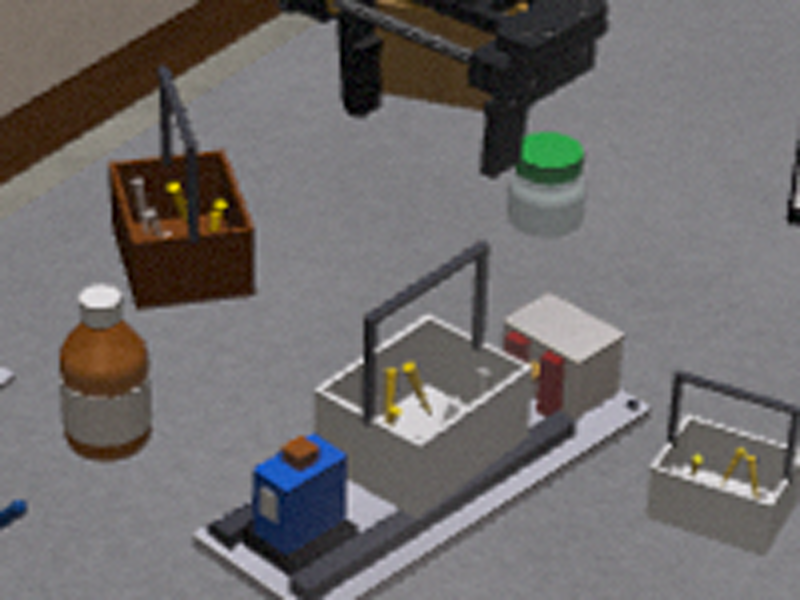

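Candidates: white tub on the bay (side 326,265), small white one (402,285), brown one (265,220). I'm taking the larger white one on the bay, and the close crop confirms that choice. Next is the descent.

Request:
carry_out --pt "-0.003 -0.002 0.03 0 0 0" --pt "-0.003 -0.002 0.06 0 0 0" --pt "-0.003 -0.002 0.09 0 0 0" --pt "-0.003 -0.002 0.11 0 0 0" --pt "-0.003 -0.002 0.118 0 0 0" --pt "-0.003 -0.002 0.118 0 0 0" --pt "-0.003 -0.002 0.118 0 0 0"

```text
clock: 3.5
tool_pos: [0.5281, -0.1105, 0.1315]
eef_rot: [0.74, 0.673, 0.0, 0.001]
contact_force: [-0.2, 0.1, 0.8]
opening: 1.002
```

Request:
carry_out --pt "0 0 0 0 0 0" --pt "0 0 0 0 0 0" --pt "0 0 0 0 0 0" --pt "0 0 0 0 0 0" --pt "0 0 0 0 0 0" --pt "0 0 0 0 0 0" --pt "0 0 0 0 0 0" --pt "0 0 0 0 0 0" --pt "0 0 0 0 0 0" --pt "0 0 0 0 0 0" --fingers 255 --grip_force 35

```text
clock: 4.5
tool_pos: [0.5281, -0.1095, 0.1308]
eef_rot: [0.739, 0.673, 0.0, 0.0]
contact_force: [0.7, -0.4, 0.2]
opening: 0.114
```

Run:
```python
from h import *
goto([.5295,-.1058,.281],np.pi/2-.0903)
p=r.snapshot("side");crop(p,(320,240),200,"s2",4)
```

```text
clock 4.5 pos [ 0.5281 -0.1095  0.1308] cmd [ 0.0038  0.0012 -0.1502] [ 0.03 -0.   -0.19]
s2 220 165
```

View pics/s2.png

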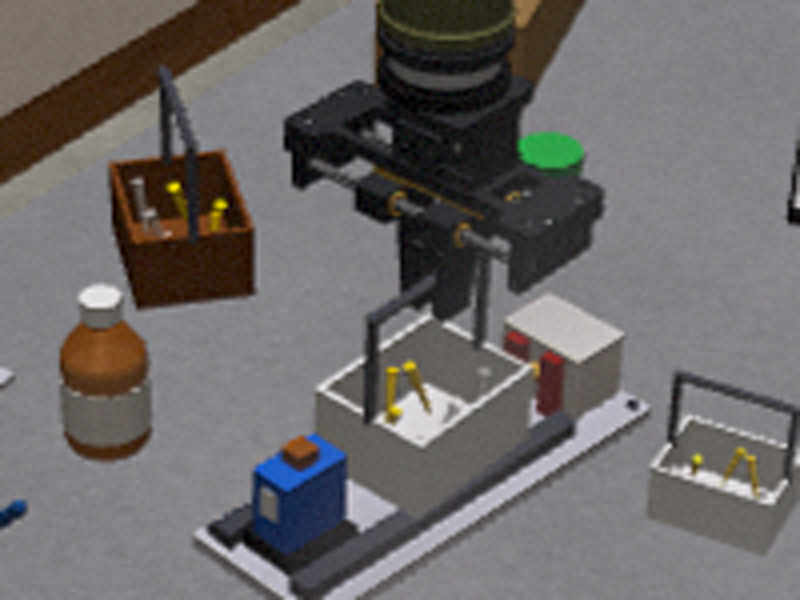

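Request:
carry_out --pt "0 0 -0.01 0 0 0" --pt "0 0 -0.03 0 0 0" --pt "0 0 -0.05 0 0 0" --pt "0 0 -0.07 0 0 0" --pt "0 0 -0.09 0 0 0" --pt "0 0 -0.11 0 0 0" --pt "0 0 -0.13 0 0 0" --pt "0 0 -0.145 0 0 0" --pt "0 0 -0.15 0 0 0" --pt "0 0 -0.15 0 0 0"

```text
clock: 5.55
tool_pos: [0.5278, -0.1096, 0.2814]
eef_rot: [0.739, 0.673, 0.0, 0.0]
contact_force: [-0.7, 0.2, -2.4]
opening: 0.071
```

Run:
```python
from h import *
goto([.48,.2539,.281],np.pi/2+.0155)
p=r.snapshot("side");crop(p,(320,240),200,"s3",4)
print([np.round(d["xyz"],3) for d in r.spot_point(p,"bail_mid")])
```

```text
clock 5.55 pos [ 0.5278 -0.1096  0.2814] cmd [ 3.574e-01 -8.160e-02  2.000e-04] [ 0.05  0.02 -6.26]
s3 220 165
[array([ 0.806, -0.206,  0.129]), array([ 0.526, -0.107,  0.298]), array([ 0.363, -0.192,  0.092])]
```

View pics/s3.png

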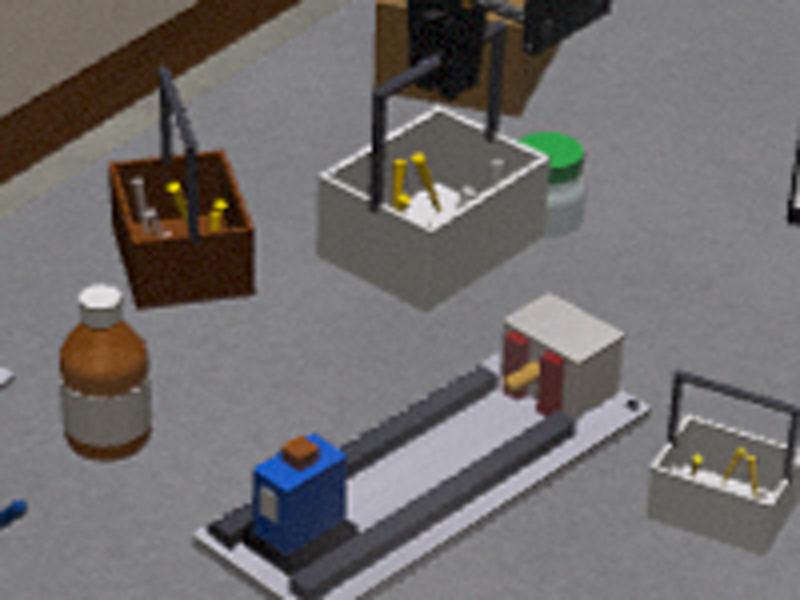

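Request:
carry_out --pt "0.012 -0.003 0 0 0 0" --pt "0.036 -0.008 0 0 0 -0.5" --pt "0.07 -0.016 0 0 0 -1" --pt "0.105 -0.024 0 0 0 -2" --pt "0.145 -0.033 0 0 0 -2.5" --pt "0.185 -0.042 0 0 0 -3" --pt "0.225 -0.052 0 0 0 -4" --pt "0.265 -0.061 0 0 0 -5" --pt "0.3 -0.069 0 0 0 -5.5" --pt "0.33 -0.076 0 0 0 -6" --pt "0.348 -0.08 0 0 0 -6.3" --pt "0.355 -0.081 0 0 0 -6.3"

```text
clock: 6.85
tool_pos: [0.4784, 0.2549, 0.2802]
eef_rot: [0.7, 0.715, -0.0, -0.001]
contact_force: [0.7, -0.6, -1.5]
opening: 0.069
```

Request:
carry_out --pt "0 0 0 0 0 0" --pt "0 0 0.01 0 0 0" --pt "0 0 0.03 0 0 0" --pt "0 0 0.05 0 0 0" --pt "0 0 0.07 0 0 0" --pt "0 0 0.082 0 0 0" --pt "0 0 0.088 0 0 0" --pt "0 0 0.09 0 0 0" --pt "0 0 0.09 0 0 0" --pt "0 0 0.09 0 0 0"

```text
clock: 7.85
tool_pos: [0.4809, 0.2518, 0.1914]
eef_rot: [0.701, 0.713, 0.001, 0.0]
contact_force: [-0.5, -0.3, -1.7]
opening: 0.068
```

Run:
```python
from h import *
goto([.5817,.2519,.191],np.pi/2+.0155)
for n in("side","top"):
    p=r.snapshot(n);c=proj(p,[.56,.252,.12])[0];crop(p,c,160,n[0]+"4",5)
    for l in("bail_mid","saddle"):print(l,[(np.round(d["xyz"],3),round(d["p"],2)) for d in r.spot_point(p,l)])
```

```text
clock 7.85 pos [0.4809 0.2518 0.1914] cmd [-0.0015  0.1008  0.0005] [ 0.08 -0.04  0.04]
s4 135 261
bail_mid [(array([0.478, 0.253, 0.208]), 0.92), (array([ 0.363, -0.194,  0.095]), 0.86), (array([ 0.81 , -0.208,  0.127]), 0.66)]
saddle [(array([0.583, 0.251, 0.164]), 0.82), (array([ 0.514, -0.197,  0.014]), 0.22)]
t4 92 185
bail_mid [(array([ 0.362, -0.189,  0.092]), 0.7)]
saddle [(array([0.587, 0.254, 0.16 ]), 0.88)]
```

View pics/s4.png

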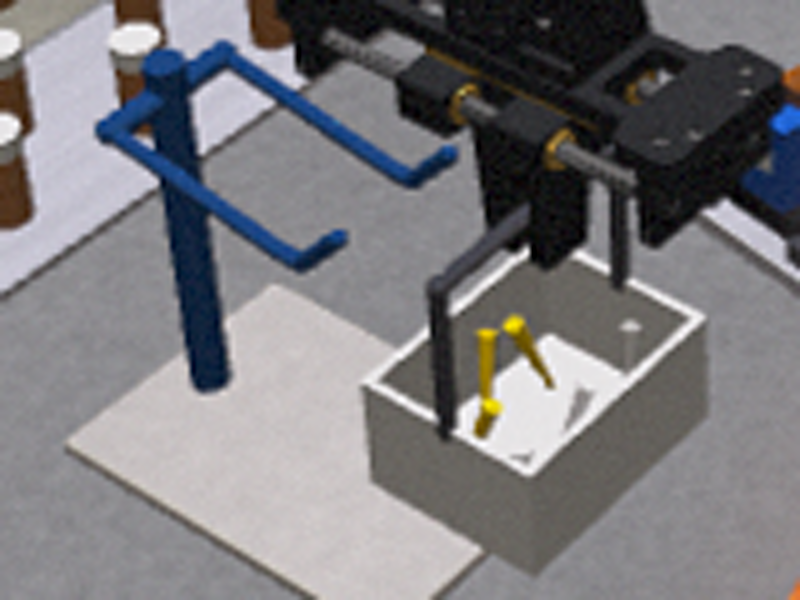

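View pics/t4.png

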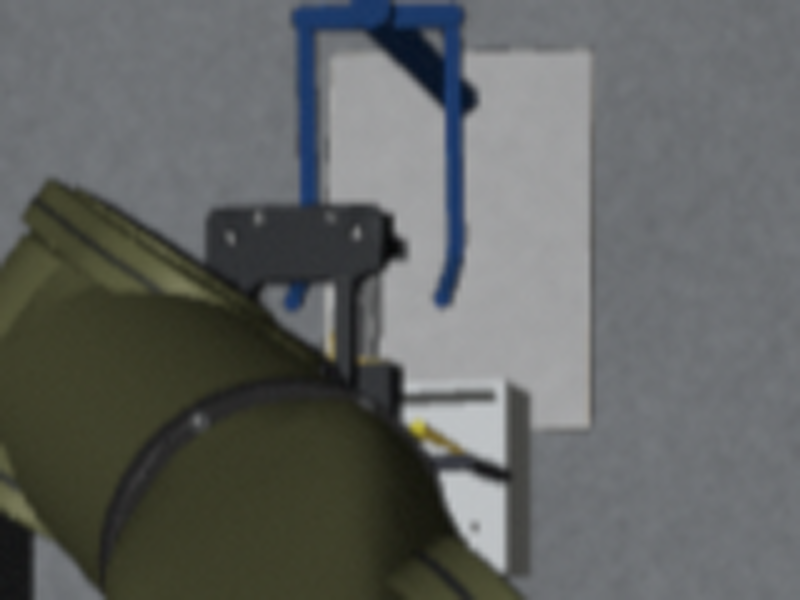

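Request:
carry_out --pt "0 0.005 0 0 0 0" --pt "0 0.015 0 0 0 0" --pt "-0.001 0.03 0 0 0 0" --pt "-0.001 0.045 0 0 0 0" --pt "-0.001 0.06 0 0 0 0" --pt "-0.001 0.075 0 0 0 0" --pt "-0.001 0.088 0 0 0 0" --pt "-0.001 0.097 0 0 0 0" --pt "-0.001 0.102 0 0 0 0" --pt "-0.001 0.103 0 0 0 0" --pt "-0.001 0.103 0 0 0 0" --pt "-0.001 0.103 0 0 0 0"

```text
clock: 9.35
tool_pos: [0.5828, 0.2523, 0.1907]
eef_rot: [0.701, 0.713, -0.0, -0.0]
contact_force: [-0.0, -0.3, -2.8]
opening: 0.068
```

Run:
```python
from h import *
goto([.5835,.2519,.145],np.pi/2+.0155)
for n in("side","top"):
    p=r.snapshot(n);c=proj(p,[.58,.252,.12])[0];crop(p,c,160,n[0]+"5",5)
```

```text
clock 9.35 pos [0.5828 0.2523 0.1907] cmd [-0.0004  0.0007  0.0457] [-0.03  0.01  0.09]
s5 127 257
t5 92 176
```

View pics/s5.png

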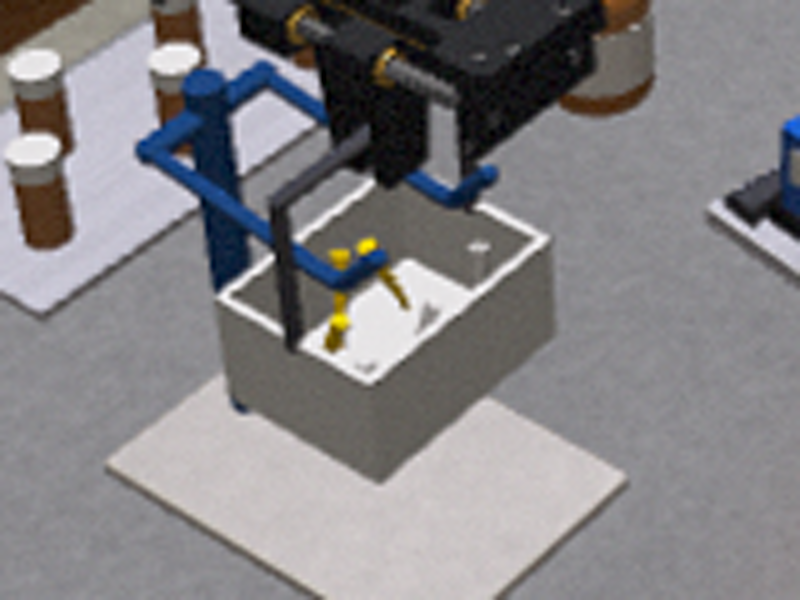

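View pics/t5.png

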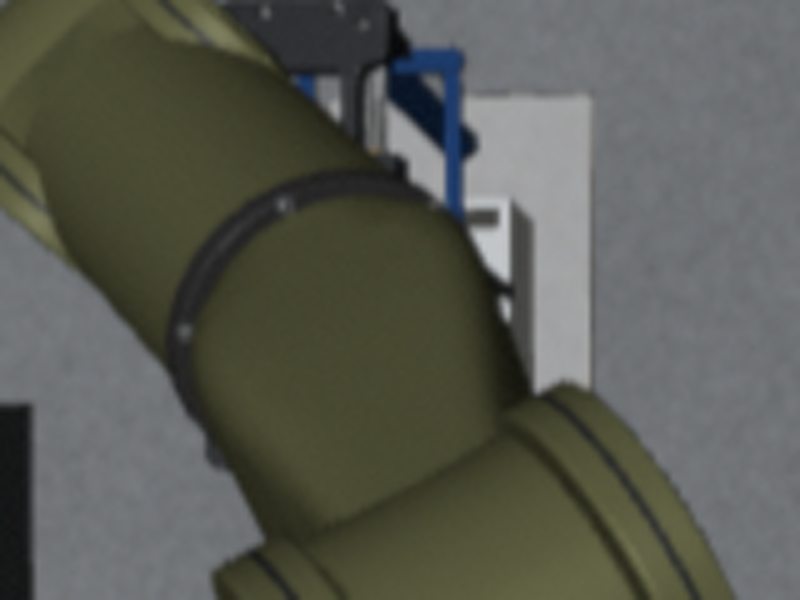

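Request:
carry_out --pt "0 0 0.006 0 0 0" --pt "0 0 0.014 0 0 0" --pt "0 0 0.022 0 0 0" --pt "0 0 0.03 0 0 0" --pt "0 0 0.036 0 0 0" --pt "0 0 0.04 0 0 0" --pt "0 0 0.042 0 0 0" --pt "0 0 0.042 0 0 0" --pt "0 0 0.042 0 0 0"

```text
clock: 10.35
tool_pos: [0.5836, 0.2523, 0.149]
eef_rot: [0.701, 0.713, 0.0, 0.0]
contact_force: [0.7, -0.1, -1.3]
opening: 0.068
```

Request:
carry_out --pt "0 0 0.001 0 0 0" --pt "0 0 0.002 0 0 0" --pt "0 0 0.003 0 0 0" --pt "0 0 0.003 0 0 0"

```text
clock: 10.75
tool_pos: [0.5833, 0.2521, 0.1456]
eef_rot: [0.701, 0.713, -0.0, 0.0]
contact_force: [0.3, -0.7, -2.5]
opening: 0.066
```

Run:
```python
from h import *
goto([.5835,.2519,.145],np.pi/2+.0155)
for n in("side",):
    p=r.snapshot(n);c=proj(p,[.58,.252,.12])[0];crop(p,c,160,n[0]+"6",5)
```

```text
clock 10.75 pos [0.5833 0.2521 0.1456] cmd [-0.0002  0.0002  0.0006] [-0.01  0.01  0.04]
s6 127 257
```

View pics/s6.png

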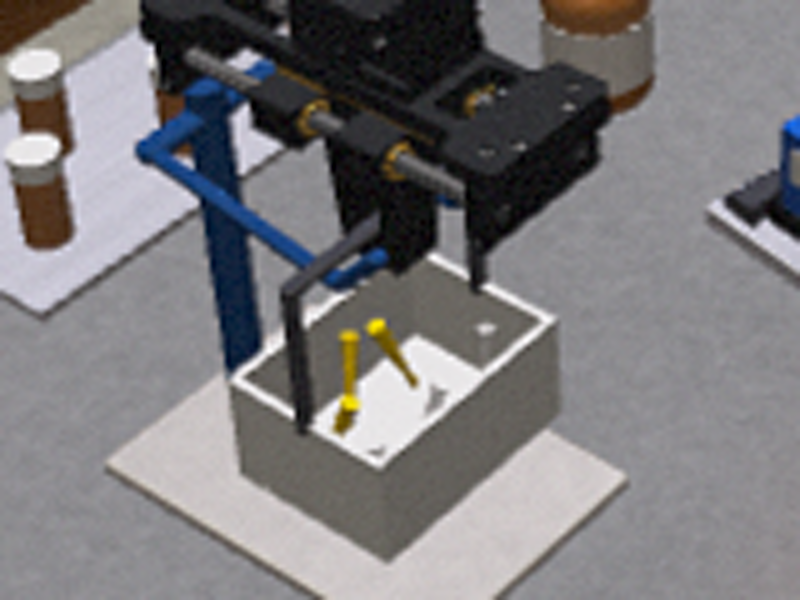

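Request:
carry_out --pt "0 0 0.001 0 0 0" --pt "0 0 0.001 0 0 0" --pt "0 0 0.002 0 0 0" --pt "0 0 0.002 0 0 0"

```text
clock: 11.2
tool_pos: [0.5836, 0.2523, 0.1445]
eef_rot: [0.701, 0.713, 0.0, 0.0]
contact_force: [-1.6, -0.8, 4.3]
opening: 0.068
```

Request:
carry_out --pt "0 0 0.001 0 0 0" --pt "0 0 0.001 0 0 0" --pt "0 0 0.0015 0 0 0" --pt "0 0 0.0015 0 0 0"

```text
clock: 11.6
tool_pos: [0.5836, 0.2523, 0.1442]
eef_rot: [0.701, 0.713, 0.001, 0.0]
contact_force: [-3.8, -2.7, 11.9]
opening: 0.072
```

Request:
carry_out --pt "0 -0.001 -0.001 0 0 0" --pt "0 -0.001 -0.0015 0 0 0" --pt "0 -0.001 -0.0015 0 0 0"

```text
clock: 11.9
tool_pos: [0.5834, 0.2523, 0.1444]
eef_rot: [0.701, 0.713, 0.001, 0.001]
contact_force: [0.5, -1.6, 6.4]
opening: 0.067
```

Request:
carry_out --pt "0 0 0 0 0 0" --pt "0 0 0 0 0 0" --pt "0 0 0 0 0 0" --pt "0 0 0 0 0 0" --pt "0 0 0 0 0 0" --pt "0 0 0 0 0 0" --pt "0 0 0 0 0 0" --pt "0 0 0 0 0 0" --fingers 150

```text
clock: 12.7
tool_pos: [0.5824, 0.2522, 0.1437]
eef_rot: [0.701, 0.713, -0.0, 0.0]
contact_force: [-0.0, 0.5, -0.0]
opening: 0.416
```

Run:
```python
from h import *
goto([.5835,.2519,.25],np.pi/2+.0155)
for n in("side",):
    p=r.snapshot(n);c=proj(p,[.58,.252,.12])[0];crop(p,c,160,n[0]+"7",5)
```

```text
clock 12.7 pos [0.5824 0.2522 0.1437] cmd [-0.0003  0.0011 -0.1063] [0.   0.   0.04]
s7 127 257
```

View pics/s7.png

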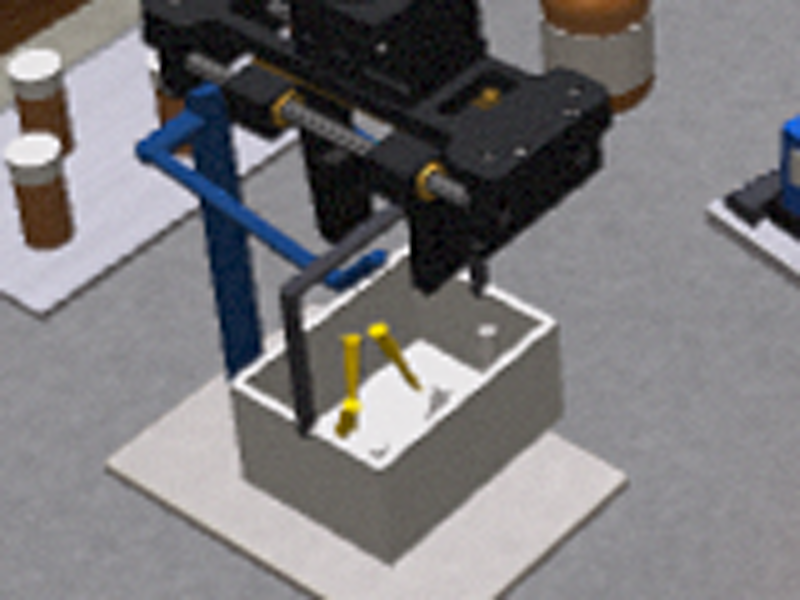

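Request:
carry_out --pt "0 0 -0.005 0 0 0" --pt "0 0 -0.015 0 0 0" --pt "0 0 -0.03 0 0 0" --pt "0 0 -0.05 0 0 0" --pt "0 0 -0.075 0 0 0" --pt "0 0 -0.11 0 0 0" --pt "-0.03 0 -0.12 0 0 0" --pt "-0.08 0 -0.12 0 0 0" --pt "-0.13 -0.01 -0.12 0 0 4" --pt "-0.18 -0.02 -0.12 0 0 8" --pt "-0.2 -0.03 -0.12 0 0 9.9" --pt "-0.2 -0.03 -0.12 0 0 9.9"

```text
clock: 13.95
tool_pos: [0.5549, 0.0464, 0.2649]
eef_rot: [0.763, 0.647, -0.001, 0.001]
contact_force: [0.9, 0.5, 0.4]
opening: 0.411
```

Run:
```python
from h import *
goto([.544,-.002,.15],-.159+np.pi/2)
for n in("side","top"):
    p=r.snapshot(n);c=proj(p,[.55,.14,.08])[0];crop(p,c,200,n[0]+"8",4)
    for l in("bail_mid","saddle","carrier","stop_face","stops"):print(l,[(np.round(d["xyz"],3),round(d["p"],2)) for d in r.spot_point(p,l)])
```

```text
clock 13.95 pos [0.5549 0.0464 0.2649] cmd [-0.0491 -0.0029  0.1151] [ 0.04  0.21 -0.28]
s8 155 233
bail_mid [(array([ 0.808, -0.209,  0.131]), 0.83), (array([ 0.364, -0.195,  0.092]), 0.81), (array([0.581, 0.254, 0.162]), 0.79), (array([0.585, 0.252, 0.165]), 0.58)]
saddle [(array([0.586, 0.254, 0.167]), 0.73)]
carrier [(array([ 0.547, -0.004,  0.013]), 0.62), (array([ 0.513, -0.195,  0.015]), 0.3)]
stop_face [(array([ 0.508, -0.19 ,  0.038]), 0.94)]
stops [(array([ 0.512, -0.199,  0.017]), 0.72)]
t8 124 176
bail_mid [(array([0.586, 0.26 , 0.16 ]), 0.74), (array([0.588, 0.254, 0.164]), 0.63), (array([ 0.36 , -0.192,  0.088]), 0.59), (array([ 0.816, -0.211,  0.123]), 0.59)]
saddle [(array([0.587, 0.254, 0.162]), 0.73)]
carrier []
stop_face [(array([ 0.515, -0.196,  0.038]), 0.91)]
stops [(array([ 0.515, -0.195,  0.039]), 0.7), (array([ 0.514, -0.201,  0.011]), 0.4)]
```

View pics/s8.png

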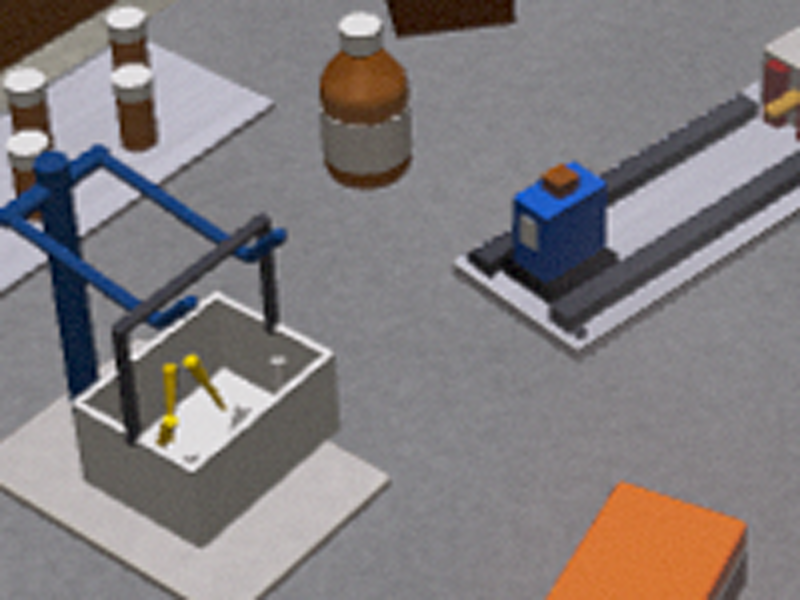

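View pics/t8.png

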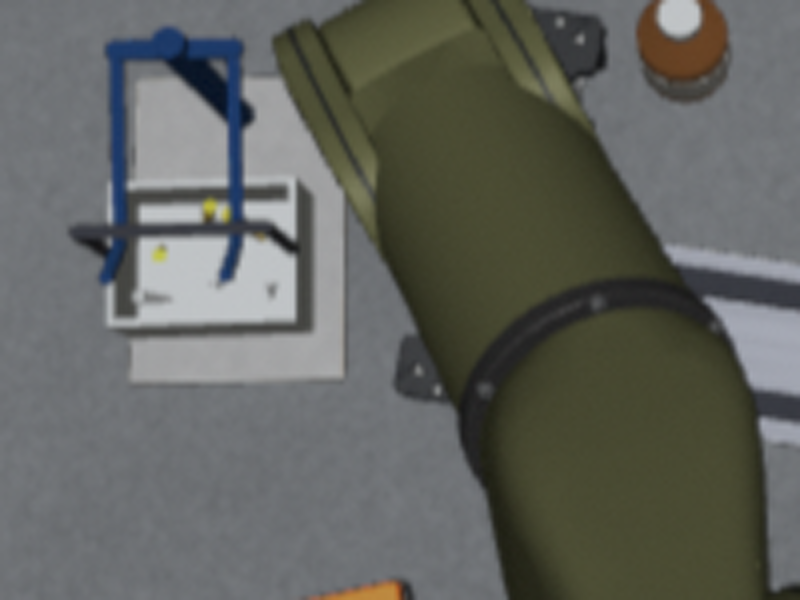

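Run:
```python
from h import *
from scipy.optimize import least_squares
C={n:r.snapshot(n) for n in("side","top")}
O=dict(side=(246,215),top=(250,201))
a=.025;b=.015
ob=[("top",-a,b,(130,232)),("top",a,b,(236,246)),("top",a,-b,(226,311)),("top",-a,-b,(122,298)),
("side",-a,b,(187,338)),("side",a,b,(263,292)),("side",a,-b,(304,317)),("side",-a,-b,(230,360))]
def res(v):
    f=fr([v[0],v[1],.076],v[2]);return np.array([proj(C[n],f([x,y,0]))[0]-(np.array(O[n])+np.array(q)/5-.5) for n,x,y,q in ob])
s=least_squares(lambda v:res(v).ravel(),[.54,0,-1.7]);print(np.round(s.x,4));print(np.round(res(s.x),1).tolist())
c=np.array([.5246,-.1021]);d=s.x[:2]-c;y=-1.7301;print("in bay",d@[np.cos(y),np.sin(y)],d@[-np.sin(y),np.cos(y)])
goto([s.x[0],s.x[1],.15],np.pi/2-.159)
```

```text
[ 5.4350e-01  1.6000e-03 -1.7157e+00]
[[-0.6, -0.8], [-0.6, -0.9], [-0.3, -1.2], [-0.9, -1.4], [0.9, -0.2], [0.9, -0.2], [1.7, 0.3], [1.3, 1.2]]
in bay -0.10534047136517712 0.002218060037494379
clock 14.65 pos [0.5557 0.0518 0.2636] cmd [-0.0515 -0.0042  0.1136] [-0.01  0.01  0.15]
```

Request:
carry_out --pt "-0.02 -0.002 0.03 0 0 0" --pt "-0.04 -0.003 0.07 0 0 0" --pt "-0.051 -0.004 0.11 0 0 0" --pt "-0.051 -0.004 0.14 0 0 0" --pt "-0.051 -0.004 0.145 0 0 0" --pt "-0.051 -0.004 0.145 0 0 0" --pt "-0.051 -0.004 0.145 0 0 0" --pt "-0.051 -0.004 0.145 0 0 0" --fingers 0

```text
clock: 15.45
tool_pos: [0.5451, 0.0025, 0.1204]
eef_rot: [0.76, 0.65, 0.001, 0.001]
contact_force: [0.1, 0.3, 0.0]
opening: 0.996
```

Run:
```python
from h import *
goto([.5435,.001,.034],np.pi/2-.159)
p=r.snapshot("side");c=proj(p,[.53,-.04,.06])[0];crop(p,c,160,"s9",5)
print([np.round(d["xyz"],3) for d in r.spot_point(p,"carrier")])
bay=fr([.5246,-.1021,0],-1.7301)
# rails: long edges
L=[]
for y in(.026,.042,-.026,-.042): L.append(proj(p,bay([[-.14,y,.024],[.095,y,.024]])))
crop(p,proj(p,[.5246,-.1021,.02])[0],160,"s9r",5,L)
```

```text
clock 15.45 pos [0.5451 0.0025 0.1204] cmd [-0.0018 -0.0016  0.0864] [ 0.19 -0.06  0.16]
s9 230 218
[array([ 0.547, -0.002,  0.009])]
s9r 247 219
```

View pics/s9.png

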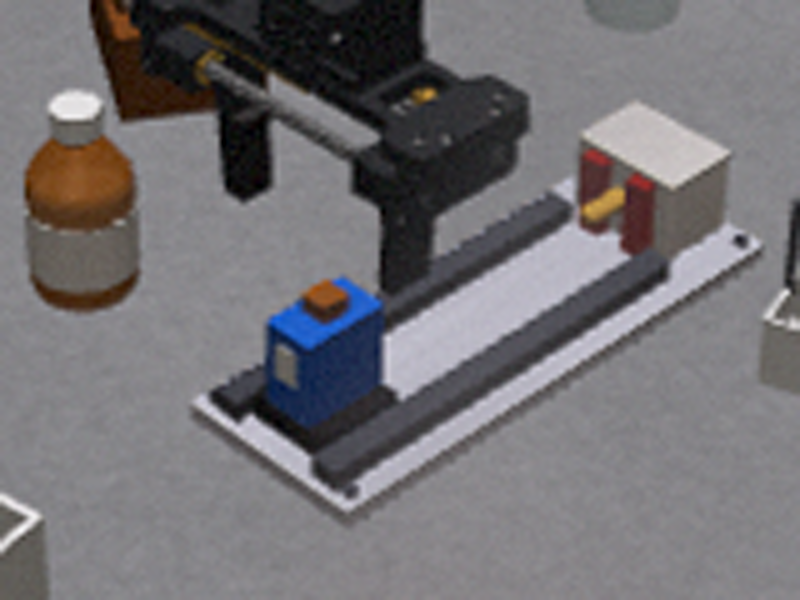

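View pics/s9r.png

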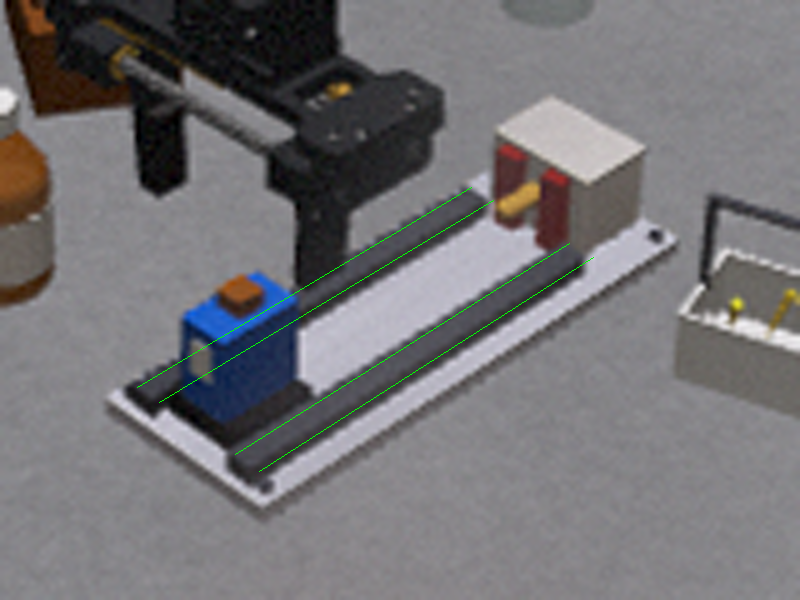

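Request:
carry_out --pt "-0.002 -0.0015 0.02 0 0 0" --pt "-0.002 -0.0015 0.045 0 0 0" --pt "-0.002 -0.0015 0.065 0 0 0" --pt "-0.002 -0.0015 0.08 0 0 0" --pt "-0.002 -0.0015 0.086 0 0 0" --pt "-0.002 -0.0015 0.086 0 0 0" --pt "-0.002 -0.0015 0.086 0 0 0"

```text
clock: 16.25
tool_pos: [0.5426, 0.0003, 0.0335]
eef_rot: [0.76, 0.65, 0.001, 0.0]
contact_force: [0.3, -0.0, 0.5]
opening: 0.995
```

Request:
carry_out --pt "0 0 0 0 0 0" --pt "0 0 0 0 0 0" --pt "0 0 0 0 0 0" --pt "0 0 0 0 0 0" --pt "0 0 0 0 0 0" --pt "0 0 0 0 0 0" --pt "0 0 0 0 0 0" --pt "0 0 0 0 0 0" --fingers 255 --grip_force 45

```text
clock: 17.05
tool_pos: [0.5427, 0.0003, 0.0328]
eef_rot: [0.76, 0.65, 0.001, 0.0]
contact_force: [2.5, -0.4, -0.8]
opening: 0.337
```

```bash
cat >> h.py <<'E'
def tf():
    s=r.get_state();R=Rn.from_quat(s["eef_rot"]);m=R.as_matrix();p=np.array(s["tool_pos"])
    y=-1.7301;d=p[:2]-np.array([.5246,-.1021])
    print("clk",round(s["clock"],2),"pos",np.round(p,4),"theta",round(np.arctan2(m[1,0],m[0,0]),4),"tilt",np.round(m[2,:2],4),"Ftool",np.round(R.inv().apply(s["contact_force"]),2),"Mtool",np.round(R.inv().apply(s["moment"]),2),"bay xy",np.round([d@[np.cos(y),np.sin(y)],d@[-np.sin(y),np.cos(y)]],4),"op",round(s["opening"]*88,1))
E
python3 - <<'E'
from h import *
tf()
p=r.snapshot("side");c=proj(p,[.53,-.04,.06])[0];crop(p,c,160,"s10",5)
E
```

```text
clk 17.05 pos [5.427e-01 3.000e-04 3.280e-02] theta 1.4142 tilt [0.0005 0.0013] Ftool [0.   2.52 0.83] Mtool [-0.32 -0.01 -0.03] bay xy [-0.104   0.0016] op 29.6
s10 230 218
```

View pics/s10.png

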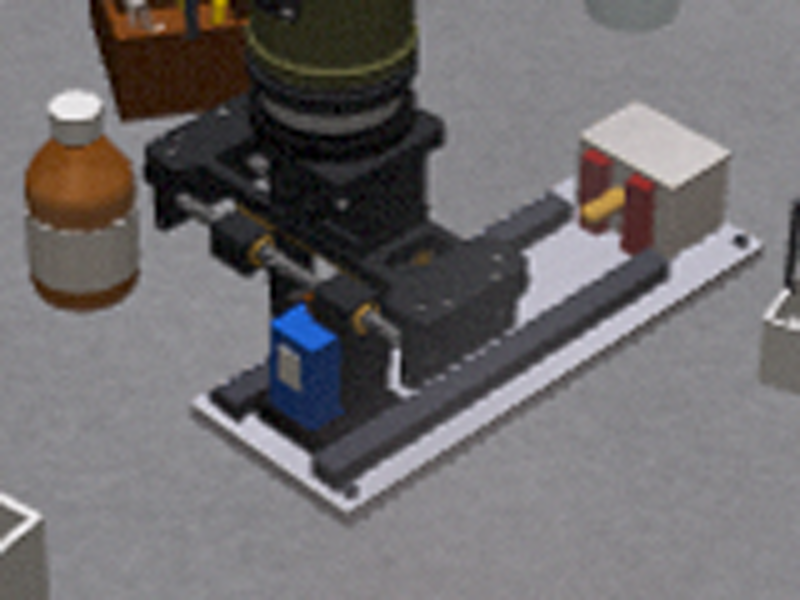

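Request:
carry_out --pt "-0.003 0.0007 0 0 0 0" --pt "-0.01 0.0007 0 0 0 0" --pt "-0.02 0.0007 0 0 0 0" --pt "-0.03 0.0007 0 0 0 0" --pt "-0.037 0.0007 0 0 0 0" --pt "-0.04 0.0007 0 0 0 0" --pt "-0.04 0.0007 0 0 0 0"

```text
clock: 17.8
tool_pos: [0.536, -0.0411, 0.0327]
eef_rot: [0.761, 0.649, -0.001, 0.0]
contact_force: [-0.5, -0.7, 2.0]
opening: 0.333
```

Run:
```python
from h import *
tf()
```

```text
clk 17.8 pos [ 0.536  -0.0411  0.0327] theta 1.4127 tilt [-0.0017 -0.0005] Ftool [-0.83 -0.42 -1.95] Mtool [-0.13 -0.14  0.05] bay xy [-0.062   0.0016] op 29.3
```

Request:
carry_out --pt "-0.005 0 0 0 0 0" --pt "-0.015 0 0 0 0 0" --pt "-0.028 0 0 0 0 0" --pt "-0.041 0 0 0 0 0" --pt "-0.054 0 0 0 0 0" --pt "-0.067 0 0 0 0 0" --pt "-0.078 0 0 0 0 0" --pt "-0.086 0 0 0 0 0" --pt "-0.09 0 0 0 0 0" --pt "-0.09 0 0 0 0 0"

```text
clock: 18.8
tool_pos: [0.522, -0.1298, 0.0328]
eef_rot: [0.761, 0.649, -0.001, 0.0]
contact_force: [-0.8, -1.2, 1.9]
opening: 0.336
```

Run:
```python
from h import *
tf()
p=r.snapshot("side");c=proj(p,[.51,-.15,.06])[0];crop(p,c,120,"s11",6)
p=r.snapshot("top");c=proj(p,[.51,-.15,.06])[0];crop(p,c,120,"t11",6)
```

```text
clk 18.8 pos [ 0.522  -0.1298  0.0328] theta 1.4129 tilt [-0.0016 -0.0003] Ftool [-1.28 -0.58 -1.9 ] Mtool [-0.12 -0.17 -0.01] bay xy [0.0278 0.0019] op 29.6
s11 283 214
t11 289 222
```

View pics/s11.png

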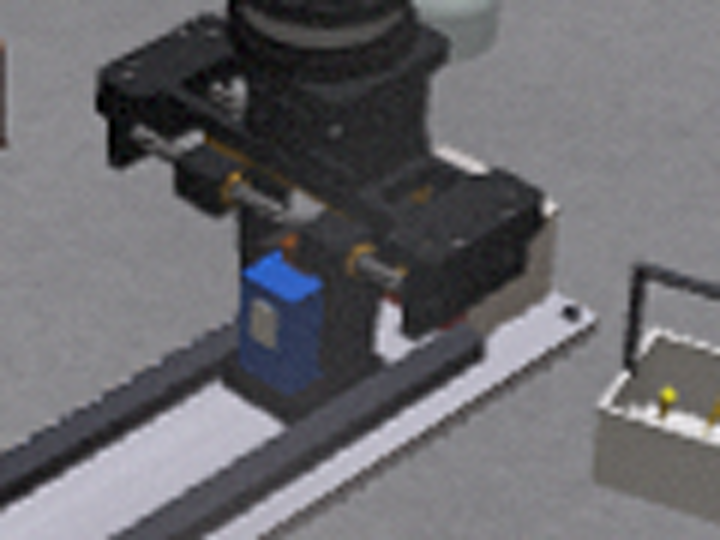

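View pics/t11.png

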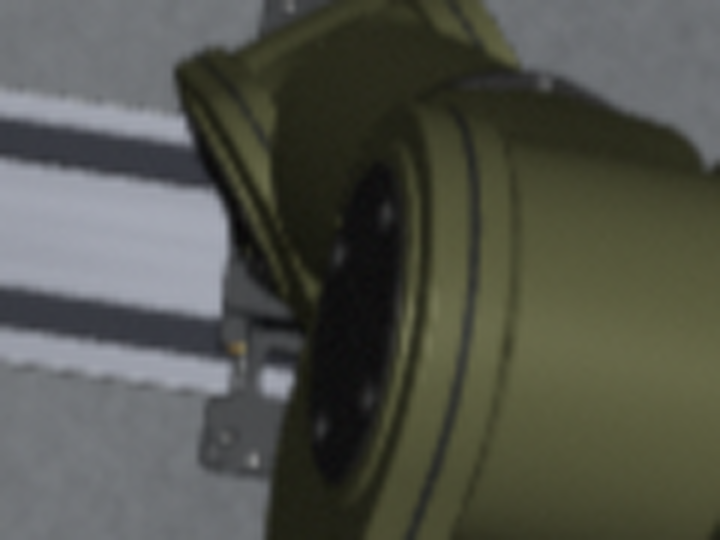

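Request:
carry_out --pt "-0.005 0 0 0 0 0" --pt "-0.011 0 0 0 0 0" --pt "-0.017 0 0 0 0 0" --pt "-0.02 0 0 0 0 0" --pt "-0.02 0 0 0 0 0"

```text
clock: 19.4
tool_pos: [0.5191, -0.149, 0.0327]
eef_rot: [0.761, 0.649, -0.0, 0.0]
contact_force: [0.6, 0.6, 0.8]
opening: 0.338
```

Request:
carry_out --pt "-0.002 0 0 0 0 0" --pt "-0.004 0 0 0 0 0" --pt "-0.006 0 0 0 0 0" --pt "-0.008 0 0 0 0 0" --pt "-0.01 0 0 0 0 0" --pt "-0.01 0 0 0 0 0"

```text
clock: 20.0
tool_pos: [0.518, -0.1556, 0.0328]
eef_rot: [0.76, 0.65, 0.001, -0.001]
contact_force: [1.4, 6.9, 2.8]
opening: 0.335
```

Run:
```python
from h import *
tf()
```

```text
clk 20.0 pos [ 0.518  -0.1556  0.0328] theta 1.4162 tilt [0.0032 0.0004] Ftool [ 7.01  0.32 -2.77] Mtool [0.11 1.42 0.01] bay xy [0.0539 0.002 ] op 29.5
```

Request:
carry_out --pt "-0.002 0 0 0 0 0" --pt "-0.004 0 0 0 0 0" --pt "-0.006 0 0 0 0 0" --pt "-0.008 0 0 0 0 0" --pt "-0.008 0 0 0 0 0"

```text
clock: 20.5
tool_pos: [0.517, -0.162, 0.0328]
eef_rot: [0.759, 0.651, 0.002, -0.002]
contact_force: [-0.5, 10.4, 4.2]
opening: 0.333
```

Run:
```python
from h import *
tf()
```

```text
clk 20.5 pos [ 0.517  -0.162   0.0328] theta 1.4174 tilt [0.0052 0.0005] Ftool [10.26 -2.13 -4.14] Mtool [0.23 1.96 0.08] bay xy [0.0603 0.002 ] op 29.3
```

Request:
carry_out --pt "-0.002 0 0 0 0 0" --pt "-0.004 0 0 0 -0.1 0" --pt "-0.006 0 0 0 -0.2 0" --pt "-0.006 0 0 0 -0.2 0"

```text
clock: 20.9
tool_pos: [0.5162, -0.1667, 0.0328]
eef_rot: [0.759, 0.651, 0.001, -0.001]
contact_force: [-0.0, 11.8, 3.8]
opening: 0.336
```

Run:
```python
from h import *
tf()
p=r.snapshot("side");c=proj(p,[.51,-.17,.06])[0];crop(p,c,100,"s12",8)
```

```text
clk 20.9 pos [ 0.5162 -0.1667  0.0328] theta 1.4183 tilt [0.0031 0.0005] Ftool [11.64 -1.79 -3.77] Mtool [0.31 2.34 0.05] bay xy [0.0652 0.002 ] op 29.6
s12 297 218
```

View pics/s12.png

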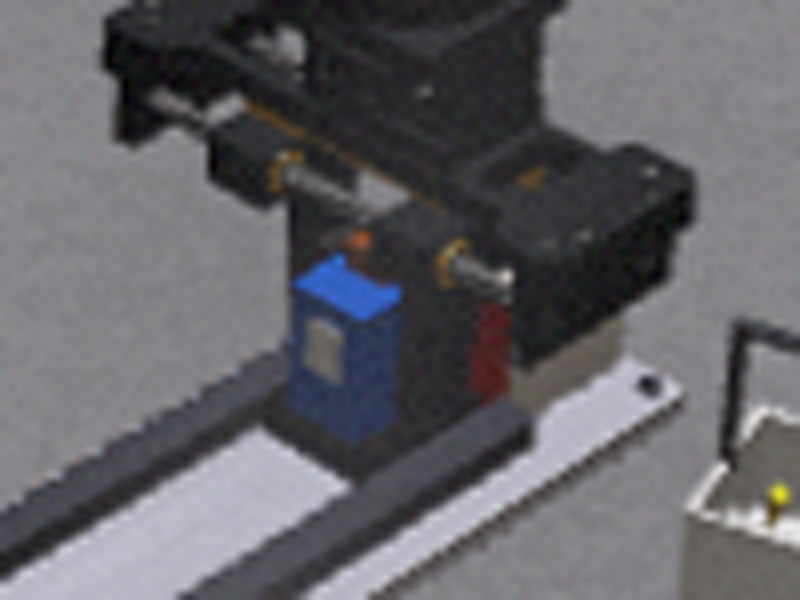

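Request:
carry_out --pt "-0.001 0 0 0 -0.1 0.1" --pt "-0.002 0 0 0 -0.1 0.2" --pt "-0.002 0 0 0 -0.1 0.2"

```text
clock: 21.25
tool_pos: [0.516, -0.1682, 0.0328]
eef_rot: [0.76, 0.65, 0.001, -0.0]
contact_force: [0.3, 12.4, 2.3]
opening: 0.336
```

Run:
```python
from h import *
tf()
```

```text
clk 21.25 pos [ 0.516  -0.1682  0.0328] theta 1.4152 tilt [0.002  0.0006] Ftool [12.32 -1.64 -2.32] Mtool [0.31 2.52 0.07] bay xy [0.0666 0.002 ] op 29.5
```

Request:
carry_out --pt "-0.001 0 0 0 0 0" --pt "-0.002 0 0 0 0 0" --pt "-0.002 0 0 0 0 0"

```text
clock: 21.55
tool_pos: [0.5158, -0.1698, 0.0328]
eef_rot: [0.76, 0.65, 0.001, -0.001]
contact_force: [0.6, 13.8, 3.3]
opening: 0.337
```

Run:
```python
from h import *
tf()
```

```text
clk 21.55 pos [ 0.5158 -0.1698  0.0328] theta 1.4155 tilt [0.0025 0.0006] Ftool [13.74 -1.55 -3.31] Mtool [0.35 2.69 0.11] bay xy [0.0682 0.002 ] op 29.6
```

Request:
carry_out --pt "-0.001 0 0 0 0 0" --pt "-0.002 0 0 0 0 0" --pt "-0.002 0 0 0 0 0" --pt "-0.002 0 0 0 0 0"

```text
clock: 21.95
tool_pos: [0.5155, -0.1714, 0.0328]
eef_rot: [0.76, 0.65, 0.001, -0.001]
contact_force: [0.8, 13.5, 4.1]
opening: 0.335
```

Run:
```python
from h import *
tf()
```

```text
clk 21.95 pos [ 0.5155 -0.1714  0.0328] theta 1.4158 tilt [0.0029 0.0006] Ftool [13.47 -1.28 -4.02] Mtool [0.34 2.78 0.1 ] bay xy [0.0699 0.002 ] op 29.5
```

Request:
carry_out --pt "-0.001 0 0 0 0 0" --pt "-0.0015 0 0 0 0 0" --pt "-0.0015 0 0 0 0 0" --pt "-0.0015 0 0 0 0 0"

```text
clock: 22.35
tool_pos: [0.5153, -0.1725, 0.0328]
eef_rot: [0.76, 0.65, 0.001, -0.001]
contact_force: [0.1, 14.4, 3.3]
opening: 0.335
```

Run:
```python
from h import *
tf()
```

```text
clk 22.35 pos [ 0.5153 -0.1725  0.0328] theta 1.4161 tilt [0.0034 0.0006] Ftool [14.3  -2.08 -3.24] Mtool [0.38 2.89 0.05] bay xy [0.071 0.002] op 29.5
```

Request:
carry_out --pt "-0.001 0 0 0 0 0" --pt "-0.002 0 0 0 0 0" --pt "-0.002 0 0 0 0 0" --pt "-0.002 0 0 0 0 0"

```text
clock: 22.75
tool_pos: [0.5152, -0.1732, 0.0328]
eef_rot: [0.759, 0.651, 0.002, -0.001]
contact_force: [0.4, 16.5, 3.8]
opening: 0.338
```

Run:
```python
from h import *
tf()
p=r.snapshot("side");c=proj(p,[.51,-.17,.06])[0];crop(p,c,100,"s13",8)
```

```text
clk 22.75 pos [ 0.5152 -0.1732  0.0328] theta 1.417 tilt [0.005  0.0008] Ftool [16.4  -2.17 -3.76] Mtool [0.47 3.32 0.13] bay xy [0.0717 0.002 ] op 29.8
s13 297 218
```

View pics/s13.png

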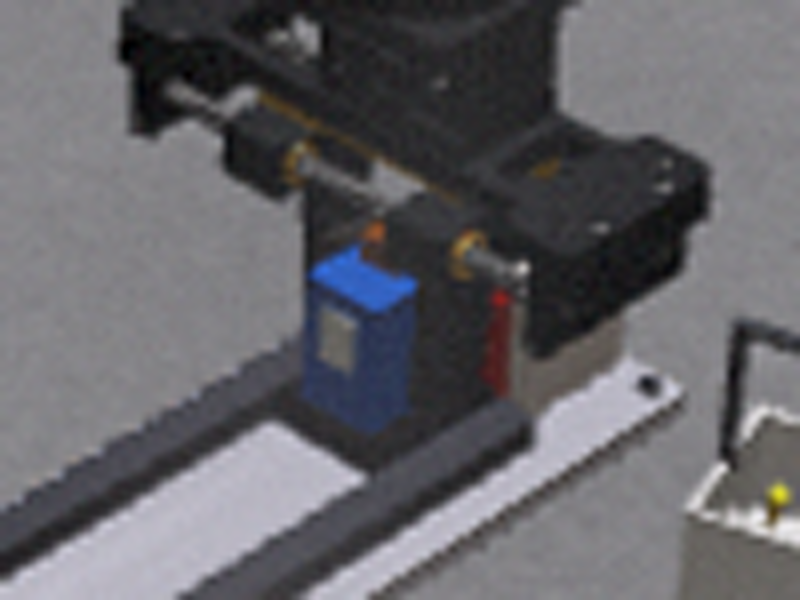

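Request:
carry_out --pt "-0.001 0 0 0 -0.1 0.1" --pt "-0.002 0 0 0 -0.2 0.2" --pt "-0.002 0 0 0 -0.2 0.2" --pt "-0.002 0 0 0 -0.2 0.2"

```text
clock: 23.2
tool_pos: [0.5152, -0.1733, 0.0328]
eef_rot: [0.76, 0.65, 0.002, -0.001]
contact_force: [0.5, 20.3, 4.5]
opening: 0.338
```

Run:
```python
from h import *
tf()
p=r.snapshot("top")
bay=fr([.5246,-.1021,0],-1.7301)
p=r.snapshot("side")
print([ (np.round(d["xyz"],4),d["p"]) for d in r.spot_point(p,"carrier")],bay([.07,0,.012]))
```

```text
clk 23.2 pos [ 0.5152 -0.1733  0.0328] theta 1.4149 tilt [0.004 0.001] Ftool [20.09 -2.69 -4.41] Mtool [0.61 3.99 0.2 ] bay xy [0.0718 0.002 ] op 29.8
[(array([ 0.5176, -0.1746,  0.0124]), 0.85), (array([0.5835, 0.2556, 0.1639]), 0.61), (array([0.5802, 0.2529, 0.001 ]), 0.46)] [[ 0.51349585 -0.17121366  0.012     ]]
```

Request:
carry_out --pt "0 0 0 0 0 0.15" --pt "0 0 0 0 0 0.3" --pt "0 0 0 0 0 0.3" --pt "0 0 0 0 0 0.3"

```text
clock: 23.75
tool_pos: [0.5153, -0.1734, 0.0328]
eef_rot: [0.762, 0.648, 0.002, -0.001]
contact_force: [0.2, 20.6, 2.8]
opening: 0.336
```

Run:
```python
from h import *
tf()
```

```text
clk 23.75 pos [ 0.5153 -0.1734  0.0328] theta 1.4097 tilt [0.0039 0.0012] Ftool [20.38 -3.14 -2.68] Mtool [0.58 3.94 0.15] bay xy [0.0719 0.0021] op 29.6
```

Request:
carry_out --pt "0 0 0 0 0 0.15" --pt "0 0 0 0 0 0.3" --pt "0 0 0 0 0 0.3" --pt "0 0 0 0 0 0.3"

```text
clock: 24.15
tool_pos: [0.5154, -0.1734, 0.0328]
eef_rot: [0.763, 0.646, 0.002, -0.001]
contact_force: [0.8, 19.2, 3.9]
opening: 0.336
```

Run:
```python
from h import *
tf()
```

```text
clk 24.15 pos [ 0.5154 -0.1734  0.0328] theta 1.405 tilt [0.0038 0.0013] Ftool [19.1  -2.42 -3.84] Mtool [0.54 3.83 0.06] bay xy [0.0719 0.0022] op 29.6
```

Request:
carry_out --pt "0 0 0 0 0 0.2" --pt "0 0 0 0 0 0.4" --pt "0 0 0 0 0 0.4" --pt "0 0 0 0 0 0.4"

```text
clock: 24.55
tool_pos: [0.5155, -0.1734, 0.0328]
eef_rot: [0.765, 0.644, 0.002, -0.001]
contact_force: [1.6, 20.1, 3.8]
opening: 0.332
```

Run:
```python
from h import *
tf()
```

```text
clk 24.55 pos [ 0.5155 -0.1734  0.0328] theta 1.3988 tilt [0.0037 0.0014] Ftool [20.07 -1.85 -3.72] Mtool [ 0.58  3.78 -0.08] bay xy [0.0719 0.0023] op 29.2
```

Request:
carry_out --pt "0 0 0 0 0 0.2" --pt "0 0 0 0 0 0.4" --pt "0 0 0 0 0 0.4" --pt "0 0 0 0 0 0.4"

```text
clock: 24.95
tool_pos: [0.5156, -0.1734, 0.0328]
eef_rot: [0.767, 0.641, 0.002, -0.001]
contact_force: [0.9, 19.2, 2.6]
opening: 0.336
```

Run:
```python
from h import *
tf()
p=r.snapshot("side");c=proj(p,[.51,-.17,.06])[0];crop(p,c,100,"s14",8)
```

```text
clk 24.95 pos [ 0.5156 -0.1734  0.0328] theta 1.3922 tilt [0.0038 0.0016] Ftool [19.06 -2.5  -2.51] Mtool [ 0.58  3.81 -0.29] bay xy [0.0718 0.0024] op 29.5
s14 297 218
```

View pics/s14.png

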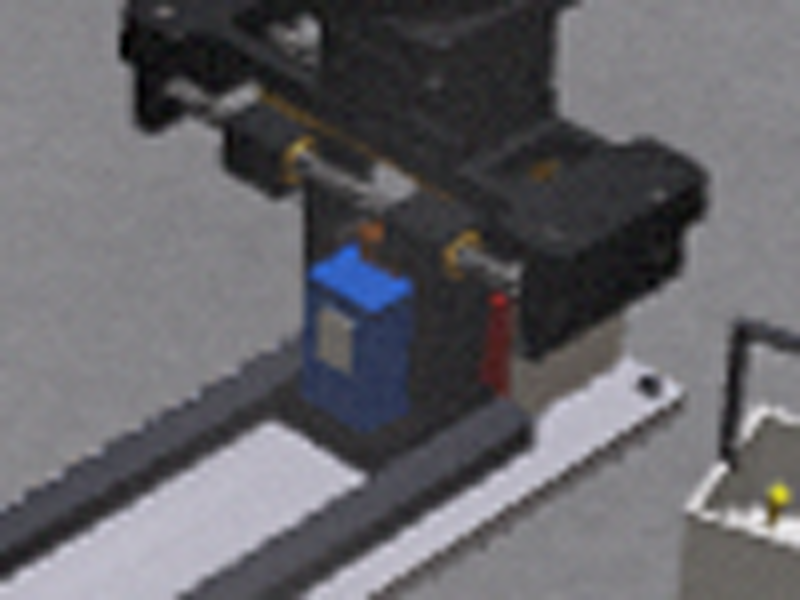

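Run:
```python
from h import *
from scipy.ndimage import map_coordinates,gaussian_filter
for n in("top","side"):
    p=r.snapshot(n);im=gaussian_filter(cv2.imread(f"pics/{n}0.png").astype(float).mean(2),.7)
    for y,z,lab in((-.055,.012,"deck-"),(-.026,.024,"rail-in"),(-.042,.024,"rail-out"),(.055,.012,"deck+"),(.042,.024,"rail+out")):
        f=fr([.5246,-.1021,0],-1.7301);X=[];D=[]
        for x in np.linspace(-.135,.09,60):
            if y>0 and -.06<x<.06: continue
            o=np.linspace(-.007,.007,57)
            uv=proj(p,f(np.c_[np.full(57,x),y+o,np.full(57,z)]))
            v=map_coordinates(im,[uv[:,1],uv[:,0]],order=3);g=np.abs(np.gradient(v))
            i=g.argmax()
            if 2<i<54: X.append(x);D.append((o[i-2:i+3]*g[i-2:i+3]).sum()/g[i-2:i+3].sum())
        X,D=np.array(X),np.array(D)
        k=np.ones(len(X),bool)
        for _ in range(5):
            c=np.polyfit(X[k],D[k],1);e=D-np.polyval(c,X);k=np.abs(e)<max(2*e[k].std(),4e-4)
        print(n,lab,k.sum(),"dyaw",round(c[0],4),"off mm",round(c[1]*1e3,2),"rms",round(e[k].std()*1e3,2),"-> theta",round(1.4115+c[0],4))
```

```text
top deck- 57 dyaw -0.0082 off mm -0.23 rms 0.36 -> theta 1.4033
top rail-in 45 dyaw -0.0259 off mm -1.57 rms 1.86 -> theta 1.3856
top rail-out 50 dyaw -0.0075 off mm -1.47 rms 0.22 -> theta 1.404
top deck+ 25 dyaw -0.0078 off mm -1.15 rms 0.25 -> theta 1.4037
top rail+out 26 dyaw -0.0067 off mm -1.08 rms 0.25 -> theta 1.4048
side deck- 57 dyaw -0.0063 off mm 2.81 rms 0.23 -> theta 1.4052
side rail-in 43 dyaw -0.0292 off mm 0.99 rms 3.01 -> theta 1.3823
side rail-out 51 dyaw -0.0045 off mm -5.7 rms 0.19 -> theta 1.407
side deck+ 13 dyaw 0.0148 off mm 3.92 rms 0.77 -> theta 1.4263
side rail+out 22 dyaw -0.0054 off mm -0.48 rms 4.21 -> theta 1.4061
```

Request:
carry_out --pt "0 0 0 0 -0.1 -0.3" --pt "0 0 0 0 -0.2 -0.7" --pt "0 0 0 0 -0.2 -0.7" --pt "0 0 0 0 -0.2 -0.7" --pt "0 0 0 0 -0.2 -0.7"

```text
clock: 25.6
tool_pos: [0.5155, -0.1735, 0.0328]
eef_rot: [0.764, 0.645, 0.001, 0.0]
contact_force: [0.9, 18.6, 4.1]
opening: 0.338
```

Run:
```python
from h import *
for i in range(3):
    tf(); p=r.snapshot("side")
print([ (np.round(d["xyz"],4),round(d["p"],2)) for d in r.spot_point(p,"bail_mid")])
cv2.imwrite("pics/s15.png",p["img"])
```

```text
clk 25.6 pos [ 0.5155 -0.1735  0.0328] theta 1.4028 tilt [0.0004 0.0014] Ftool [18.47 -2.23 -4.13] Mtool [0.59 3.97 0.08] bay xy [0.0719 0.0023] op 29.8
clk 25.65 pos [ 0.5155 -0.1734  0.0328] theta 1.4029 tilt [0.0004 0.0014] Ftool [20.21 -1.91 -3.64] Mtool [0.56 3.92 0.05] bay xy [0.0719 0.0023] op 29.5
clk 25.7 pos [ 0.5155 -0.1735  0.0328] theta 1.4028 tilt [0.0004 0.0014] Ftool [18.67 -2.51 -4.18] Mtool [0.52 3.98 0.04] bay xy [0.0719 0.0023] op 29.2
[(array([0.5827, 0.2552, 0.1611]), 0.84), (array([ 0.808 , -0.2054,  0.1297]), 0.81), (array([ 0.3625, -0.1956,  0.0939]), 0.69)]
```

View pics/s15.png

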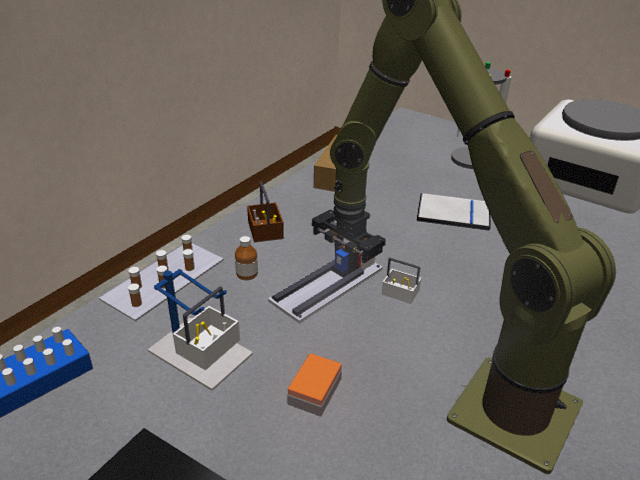

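Request:
carry_out --pt "-0.0005 0 0 0 0 0" --pt "-0.0005 0 0 0 0 0" --pt "-0.0005 0 0 0 0 0" --pt "-0.0005 0 0 0 0 0" --pt "-0.0005 0 0 0 0 0" --pt "-0.0005 0 0 0 0 0" --pt "-0.0005 0 0 0 0 0" --pt "-0.0005 0 0 0 0 0"

```text
clock: 26.6
tool_pos: [0.5155, -0.1735, 0.0328]
eef_rot: [0.764, 0.645, 0.001, 0.0]
contact_force: [2.0, 20.0, 4.3]
opening: 0.337
```

Run:
```python
from h import *
tf(); print(r.finish_job())
```

```text
clk 26.6 pos [ 0.5155 -0.1735  0.0328] theta 1.4033 tilt [0.001  0.0015] Ftool [20.1  -1.38 -4.29] Mtool [0.56 4.17 0.1 ] bay xy [0.0719 0.0023] op 29.7
the job is handed in; nothing more can be done
None
```

The job is handed in at 26.6 s: the basket hangs on the hook stand, and the gripper is holding the carrier against the red stops.

- **Basket:** I lifted the larger white basket off the bay by its bail and lowered it into the hook stand. In the side and top pictures the bar lies in both prongs and the tub hangs clear of the foot. The network puts the middle of the bail at about (0.583, 0.255, 0.161), and the saddle at about (0.586, 0.254, 0.164).
- **Carrier:** I gripped the tower and slid it along the channel against the plunger until it stopped moving. A further 2 mm of commanded push then moved it only 0.1 mm. The final push is a steady 20 N or so, of which the spring should account for about 11 N.
- **Squareness:** My first estimate of the bay's direction was about 0.008 rad off. A fit to the rail and deck edges (about 1.404 rad) agreed with the angle where the twisting moment on the gripper came to about zero. I turned the carrier to that angle; the final reading was 1.403 rad.
- **Bystanders:** The bottle and tip box stand where they were in the last picture. The jar was hidden behind the arm there, but nothing moved near it.

**Not confirmed:** contact with the stops rests on force and position, because the gripper hid the stop faces. A few of the edge fits, such as the inner rail edges, were too noisy to use and I left them out. The final reading also showed the carrier pressed down on the deck with about 4 N.

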